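Centre-punch the heavy spot of a balancing disc

TASK

Take the automatic centre punch out of its leaning rest, hold it upright with its point on the white cross of the red mark on the balancing disc and press straight down until its spring trips with a snap, stopping soon after so that you do not ram it; trip it nowhere else. Then lay the punch back in its rest, point on the toe, and let go, leaving the other things on the table where they stand.

Things in the scene. Friction and masses are not known exactly. Their poses are not given: they have to be found in the camera images.
- punch_grip (a point): automatic centre punch: steel rod 145 mm long, about 170 g, cylindrical barrel 16 mm in diameter with a dark knurled sleeve and black cap. This point lies on its axis 118 mm from its point and 27 mm below the cap's end, in the knurled sleeve, where it is best held. Own z runs from point to cap
- punch_point (a point): point of the punch, on its axis, 118 mm from punch_grip: the end of a thin nib (6 mm in diameter) that sticks 26 mm out of the barrel while unloaded and can go 17 mm into it when pressed (the hard stop)
- punch_nib (a joint): trip stroke of the nib, m: 0 armed, creeps to 0.003 - 0.004 while pressed, then snaps to 0.007 = tripped. The force climbs to about 13 N over 10 to 11 mm of pressing and drops by 5 to 7 N at the snap; pressed farther it climbs again by 2 N a mm to a hard stop some 6 mm lower. It re-arms by itself when lifted off
- red_mark (a point): point on the table top, vertically below the red mark of the balancing disc: a red spot of 16 mm with a white cross on the disc's upper face, 34 mm from the disc's centre. The height of the face differs: it is 50 to 75 mm above this point, to be found by touch or by looking. Own x runs from the disc's centre outward
- stand: round grey foot (92 mm wide), fixed to the table; origin on the table at its centre, own x towards the red mark. A column clamped in it at any height carries the rigid, level metal disc (100 mm wide, 12 mm thick, hub 6 mm high at its centre). Two blue spots, at 120 degrees from the red one, are not to be punched
- cradle_grip (a point): where punch_grip lies while the punch is in its rest. Own z runs up along the leaning cradle (30 degrees from vertical, towards the rest's -x) and the axis of the punch lying in it, own y is level, across the cradle, own x points away from the V, up out of it. The V reaches from 94 to 36 mm below this point along z; the toe that carries the point of the punch is 118 mm below
- rest: blue tool rest fixed to the table: plate 130 x 80 mm, 10 mm thick, origin near its centre on the table, with a V-shaped cradle (wings 24 mm wide, 4 mm thick) leaning to its own -x, roughly to the right as the robot sees it, supporting the punch from below and open on its own +x side. The punch's upper 63 mm stand free above the V
- screw_jar: clear jar of small screws with grey cap, 49 mm wide, 58 mm high, origin under its centre; bystander
- oil_bottle: yellow dropper bottle with red tip, 38 mm wide, 104 mm high, origin under its centre; bystander
- trial_block: aluminium block with three brass pins, 32 x 56 mm, 27 mm high, origin under its centre; bystander

How it is judged:
On the way, in this order (a step that is already met when the one before it is completed fails the run):
1. the punch is lifted clear of its rest (distance between punch_grip and cradle_grip above 0.06 m), for 0.2 s.
2. the punch trips on the red mark: point within 4 mm of the mark's centre, punch within 9 degrees of vertical (value of joint punch_nib above 0.0055 m and horizontal distance between punch_point and red_mark below 0.004 m and angle between punch_grip's own z axis and vertical below 0.16 rad), for 0.04 s.
At the end, for the whole second after the job is handed in: the punch lies in its rest, its grip within 10 mm of where it lay (cradle_grip) and its axis within 7 degrees of the cradle's, point down on the toe, nib out (armed again), released (distance between punch_grip and cradle_grip below 0.01 m and angle between the z axis of punch_grip and the z axis of cradle_grip, either way round below 0.12 rad and height (world z) of punch_point below 0.05 m and value of joint punch_nib below 0.001 m); the robot touches nothing.
It fails at once if the punch is tripped more than 8 mm away from the red mark (value of joint punch_nib above 0.0055 m and horizontal distance between punch_point and red_mark above 0.008 m).
It fails at once if the punch is rammed: barrel driven to the hard stop of the nib (distance between punch_grip and punch_point below 0.1015 m).
It fails at once if the screw jar is moved more than 25 mm (distance of screw_jar from where it was at the start of the episode above 0.025 m).
It fails at once if the oil bottle is moved more than 25 mm (distance of oil_bottle from where it was at the start of the episode above 0.025 m).
It fails at once if the trial block is moved more than 25 mm (distance of trial_block from where it was at the start of the episode above 0.025 m).
It also fails if it takes over 58 s, if anything falls off the work surface, if the arm or the gripper's body presses on something with over 40 N, if the wrist force passes 120 N, or if a joint passes its speed limit or range.

ROBOT

A 6-joint arm with a two-finger parallel gripper is mounted at the origin on a cart in front of the work surface, level with it; the furniture and walls round the work are solid. World frame = base frame: x ahead of the robot, y to its left, z up, the work surface at z = 0. Lengths are in m, angles in rad, forces in N, time in s.
With the tool pointing down it reaches from about 0.375 to 0.9 m from the base axis. Payload 3.1 kg.
Tool frame: the origin (TCP) lies at the very end of the fingers, on their centre line; the grasp point (between the pads) lies 19 mm behind it (manip.grasp_offset is the distance from the TCP to the grasp point, in m); x points along the fingers, z is the direction in which the jaws open and shut, and the axes are right-handed (so a half turn about x gives the same grasp; the last joint's range is limited). The gripper opens to 85 mm and grips with 20 to 120 N. Pads are 22 mm wide; open, the fingers measure 114 mm over their backs; the gripper's body (76 mm by 85 mm) begins 54 mm behind the grasp point. The pads swing forward as they close: fully open they stand 13 mm farther back than shut.
Start: joints at [-1.51, 0.527, 1.433, -0, 1.181, -0.178], TCP at [0.148, -0.607, 0.231] pointing down, gripper open.
Joint ranges: [-3.08, 3.08], [-0.75, 2.2], [0.22, 2.44], [-1.43, 4.57], [0, 2.65], [-2.85, 2.85]. Speed limits (rad/s): [2.79, 2.79, 3.14, 3.14, 3.14, 3.14].

INTERFACE

Orientations are given as a unit quaternion [x, y, z, w].
In Python, from station import manip gives the robot as it stands.
- The arm moves only by the tool send_rows, never from a script. Its argument "steps" is a list that holds one entry, the list of rows, each a list of 5 numbers: the closure, from 0 (fully open) to 1 (shut), then the shift along the world's x, y, z in m, then the turn about the world's z in rad. A call has 1 to 8 rows; each row is the pose to reach, as a shift and turn from the pose commanded when the call began; what a row does not reach only later rows make up. A row lasts 1/8 s, in which the tool goes at most 62.5 mm and 10.7 degrees, less where a joint would pass 70% of its speed; a pose out of reach is approached as far as the arm can. A call with a gripper value outside its range is refused whole. The fingers move at their own pace and stop on an object; "grip_force" is the grip in N (left out, the last holds). Time passes only in rows, so rows that repeat a pose let the fingers close. It gives the time, the measured TCP pose, the force and the opening at its end, in the units of the state.
- manip.sense(): the state, without advancing time (a new reading comes with each control period).
- manip.snapshot(name): name is "side" or "top"; returns the picture (420x560x3 uint8, red, green, blue); there is no depth.
- manip.camera_params(name): a dict with "fx", "fy", "cx", "cy" (pixels), "T" (4x4, takes a point from camera to world coordinates). Camera axes: x right, y down, z forward; pixel columns grow to the right and rows downward; lengths in m; the calibration is good to about 2 mm. A picture is of the moment at which its call begins. camera_params takes no time and is no camera call.
- manip.sign_off(): hands the job in, once; it reports no verdict.
The state is a dict: "t": time; "q": joint angles; "qd": joint speeds; "tau": joint torques, N m; "tcp_pos": TCP position; "tool_rot": TCP orientation; "force": force on the tool from outside, world axes, zero at the start; "ft_torque": the same for the moment, N m; "finger_gap": opening from 0.0 (shut) to 1.0 (fully open).
Only numpy, scipy, OpenCV 4.12 (cv2) and the standard library are available. Lean on these libraries where they do the work, as an engineer would, in place of code of your own. Each camera call takes 0.05 s, during which the arm holds its last target.

## Working session

There is one attempt and no reset: what is moved stays moved. The work goes in short steps, Python scripts to look and compute and a tool call to move; the robot and the scene stay as the last step left them, time stands still between calls to the robot, and variables do not carry over. Pictures are saved under pics/ and viewed, and the job is handed in when it is done.

Besides the shell and the picture viewer there is one more tool, called after "Request:" as name(argument=value, ...) on one line, values as JSON. send_rows: Moves the arm, as the interface text tells. Its arguments: {"type":"object","properties":{"steps":{"type":"array","items":{"type":"array","items":{"type":"array","items":{"type":"number"}}}},"grip_force":{"type":"number"}},"required":["steps"]}

```bash
ls; mkdir -p pics
python3 - <<'E'
from station import manip
import cv2, numpy as np
np.set_printoptions(precision=4,suppress=True)
for n in ("side","top"):
    im=manip.snapshot(n); cv2.imwrite(f"pics/{n}0.png",im[:,:,::-1])
    p=manip.camera_params(n); print(n,p['fx'],p['fy'],p['cx'],p['cy']); print(np.array(p['T']))
s=manip.sense(); print(s)
print(manip.grasp_offset)
E
```

```text
pics
side 412.29014515162964 412.29014515162964 268.1156458021936 206.8702213228277
[[ 0.9629 -0.0818  0.2571  0.3181]
 [-0.2689 -0.3685  0.8899 -0.5764]
 [ 0.0219 -0.926  -0.3769  0.43  ]
 [ 0.      0.      0.      1.    ]]
top 475.0159242455437 475.0159242455437 266.67403253479654 210.21936598414402
[[-0.0067 -0.9873  0.1586  0.377 ]
 [-0.9999  0.0051 -0.011   0.1929]
 [ 0.0101 -0.1587 -0.9873  0.9806]
 [ 0.      0.      0.      1.    ]]
{'t': 0.1, 'q': array([-1.5105,  0.5284,  1.4338,  0.    ,  1.1814, -0.1785]), 'qd': array([ 0.0022, -0.0028, -0.0023, -0.0014,  0.0015, -0.0005]), 'tau': array([ -0.0002, -44.3304, -17.8587,  -0.0002,   0.0039,   0.    ]), 'tcp_pos': array([ 0.1478, -0.6066,  0.2304]), 'tool_rot': array([ 0.4374,  0.5565, -0.4364,  0.5555]), 'force': array([ 0.1406, -0.6573,  0.3906]), 'ft_torque': array([ 0.0431, -0.0016,  0.0007]), 'finger_gap': 1.0007243779409638}
0.0187
```

View pics/side0.png

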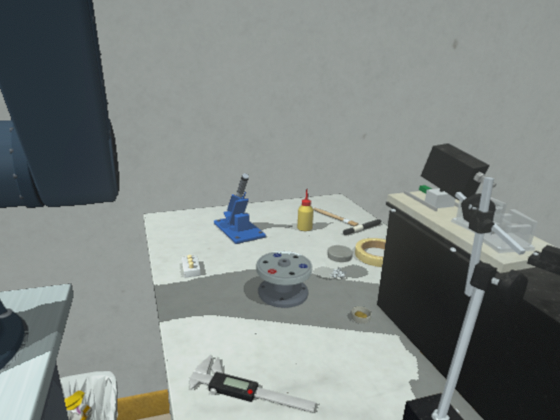

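View pics/top0.png

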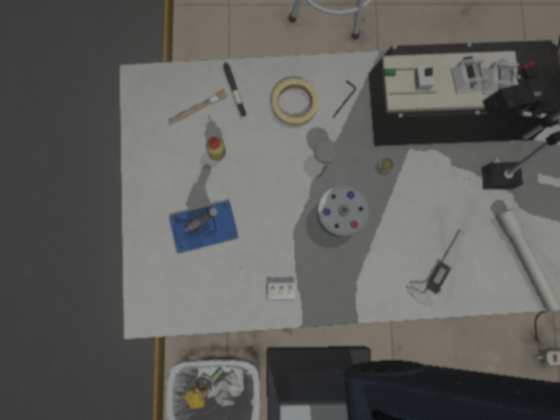

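Run:
```python
import cv2, numpy as np
a=cv2.imread('pics/side0.png');b=cv2.imread('pics/top0.png')
z=lambda im,x,y,w,h,k:cv2.resize(im[y:y+h,x:x+w],None,fx=k,fy=k,interpolation=cv2.INTER_CUBIC)
A=z(a,205,165,130,145,5);cv2.imwrite('pics/c1.png',cv2.resize(A,(538,600)))
cv2.imwrite('pics/c2.png',z(b,155,170,225,150,3.5))
cv2.imwrite('pics/c3.png',z(a,205,165,65,80,7))
```

```text
(no output)
```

View pics/c1.png

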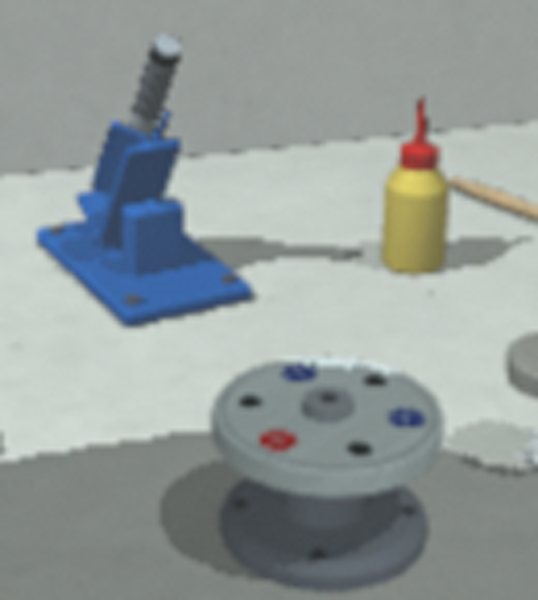

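View pics/c2.png

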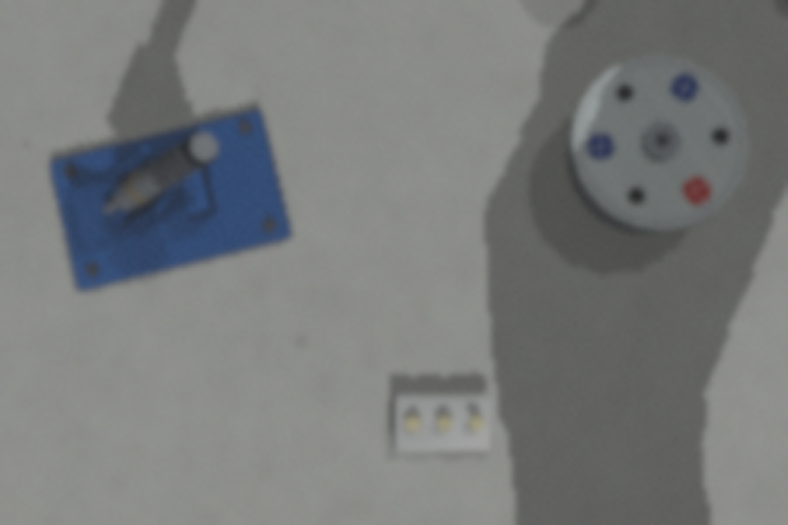

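View pics/c3.png

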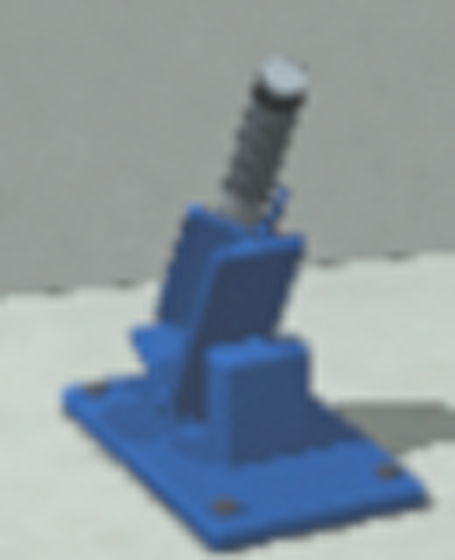

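```bash
cat > h.py <<'E'
import cv2, numpy as np
from station import manip
np.set_printoptions(precision=4,suppress=True)
def ray(n,u,v):
    p=manip.camera_params(n);T=np.array(p['T'])
    d=T[:3,:3]@np.array([(u-p['cx'])/p['fx'],(v-p['cy'])/p['fy'],1]);return T[:3,3],d/np.linalg.norm(d)
def onz(n,u,v,z):
    o,d=ray(n,u,v);return o+d*(z-o[2])/d[2]
def tri(ps,pt):
    o1,d1=ray('side',*ps);o2,d2=ray('top',*pt)
    a=np.linalg.lstsq(np.c_[d1,-d2],o2-o1,rcond=None)[0]
    p,q=o1+a[0]*d1,o2+a[1]*d2;return (p+q)/2,p-q
def proj(n,P):
    p=manip.camera_params(n);T=np.array(p['T']);c=T[:3,:3].T@(np.array(P)-T[:3,3])
    return np.array([p['fx']*c[0]/c[2]+p['cx'],p['fy']*c[1]/c[2]+p['cy']])
def cent(m):
    n,l,s,c=cv2.connectedComponentsWithStats(m.astype(np.uint8))
    return [(s[i][4],c[i],s[i][:4]) for i in range(1,n) if s[i][4]>=8]
E
python3 - <<'E'
from h import *
I={n:cv2.imread(f'pics/{n}0.png').astype(int) for n in('side','top')}
for n,im in I.items():
    b,g,r=im[:,:,0],im[:,:,1],im[:,:,2]
    print(n,'red',cent((r>g+40)&(r>b+40)))
    m=(b>r+30)
    print(n,'blue',cent(m))
    if n=='top':
        m=((b>r+25)&(b>g+10)).astype(np.uint8); m=cv2.morphologyEx(m,cv2.MORPH_CLOSE,np.ones((9,9)))
        cs=max(cv2.findContours(m,0,2)[0],key=cv2.contourArea);bx=cv2.minAreaRect(cs);print(bx)
        P=np.array([onz('top',*c,0.01)[:2] for c in cv2.boxPoints(bx)]);print(P,P.mean(0),np.linalg.norm(P-np.roll(P,1,0),axis=1))
    # bright cap
    x,y,w,h=(230,168,25,20) if n=='side' else (203,203,20,20)
    print(im[y:y+h,x:x+w].mean(2).astype(int))
E
```

```text
side red [(np.int32(73), array([305.7945, 200.4247]), array([302, 190,   9,  16], dtype=int32)), (np.int32(32), array([271.6875, 270.9375]), array([268, 269,   9,   5], dtype=int32)), (np.int32(24), array([249.6667, 391.125 ]), array([247, 389,   6,   5], dtype=int32))]
side blue [(np.int32(654), array([  8.7462, 141.7187]), array([  0, 121,  25,  45], dtype=int32)), (np.int32(1266), array([238.2164, 221.6738]), array([214, 192,  52,  52], dtype=int32)), (np.int32(23), array([276.8261, 254.913 ]), array([273, 253,   8,   4], dtype=int32)), (np.int32(30), array([302.7667, 265.5667]), array([299, 264,   9,   4], dtype=int32))]
[[153 153 154 155 153 153 153 152 152 153 153 153 152 153 153 154 154 154
  153 151 152 153 153 153 153]
 [153 154 154 154 153 152 152 153 152 152 152 152 152 153 154 154 154 153
  152 151 152 153 154 153 152]
 [153 155 154 155 153 153 153 153 153 153 153 152 151 153 154 154 154 153
  152 152 152 154 153 153 152]
 [154 155 156 154 153 153 153 154 154 152 151 151 152 152 153 154 154 152
  153 152 152 152 152 152 151]
 [154 155 155 155 154 154 153 154 153 151 152 1
[... 3394 characters left out ...]
  80  80
   81  80]
 [ 60  60  63  64  62  56  55  65  80  92  94  93  86  83  81  81  80  81
   80  81]
 [ 62  62  63  64  66  60  56  56  61  68  74  76  76  77  79  80  80  81
   82  79]
 [ 63  64  66  66  66  65  62  61  60  59  61  67  76  80  80  80  82  81
   81  80]
 [ 64  66  66  67  68  68  68  70  71  66  61  66  74  80  80  79  81  82
   80  80]
 [ 66  68  67  67  68  70  74  78  77  70  62  64  73  78  81  80  80  80
   81  81]
 [ 69  69  69  66  71  76  78  81  80  73  63  64  73  78  80  79  81  81
   79  79]
 [ 68  72  70  70  71  76  78  81  82  76  66  63  72  79  80  81  80  80
   81  81]
 [ 69  69  70  68  72  77  77  80  81  78  67  63  72  78  80  81  79  80
   81  80]]
```

Run:
```python
from h import *
cap,e=tri((244.8,175.2),(213.4,211.3));print('cap',cap,e)
R,e=tri((271.69,270.94),(353.5,224.2));print('red',R,e)
B1,e=tri((276.83,254.9),(350.2,194.5));print('b?',B1,e)
B1,e=tri((276.83,254.9),(326.25,211.2));print('b1',B1,e)
B2,e=tri((302.77,265.57),(350.2,194.5));print('b2',B2,e)
C=(R+B1+B2)/3;print('C',C,[np.linalg.norm(x-C) for x in(R,B1,B2)])
O=np.array([.4996,.3135])
v=np.array([.5536-.5223,.2608-.3862]);v+=np.array([.4765-.4461,.2415-.3654]);v/=np.linalg.norm(v)
print('rest -x',v,'yaw',np.degrees(np.arctan2(*-v[::-1])))
ax=np.r_[v*.5,np.cos(np.pi/6)]
for s in(27,145):print(s,cap-ax*s/1000)
pt=cap-ax*.145
print('pred pt px',proj('side',pt),proj('top',pt))
print(proj('top',cap-ax*.119),proj('top',cap-ax*.063))
print(proj('side',cap-ax*.063),'offset in rest frame',(pt[:2]-O)@-v,(pt[:2]-O)@np.array([v[1],-v[0]]))
```

```text
cap [0.5092 0.2779 0.149 ] [ 0.0002 -0.      0.    ]
red [0.4968 0.0128 0.0605] [ 0.0012 -0.0002  0.0002]
b? [0.5305 0.0265 0.0853] [-0.0385  0.0072 -0.0088]
b1 [0.5224 0.0656 0.0604] [ 0.0003 -0.0001  0.    ]
b2 [0.5556 0.0173 0.0606] [ 0.0005 -0.0001  0.0001]
C [0.5249 0.0319 0.0605] [np.float64(0.03400125544031644), np.float64(0.033784510594812786), np.float64(0.03398214634370986)]
rest -x [ 0.2402 -0.9707] yaw 103.90097178727413
27 [0.506  0.291  0.1256]
145 [0.4918 0.3483 0.0234]
pred pt px [231.6463 215.5427] [184.7458 229.6396]
[189.3448 226.6892] [200.0055 219.85  ]
[238.7094 193.8189] offset in rest frame 0.035676772905475385 -0.0007824465605344568
```

Run:
```python
from h import *
from scipy.spatial.transform import Rotation as Ro
s=manip.sense();print(Ro.from_quat(s['tool_rot']).as_matrix())
for p in [(485,188),(520,188),(503,163),(372,145),(372,120),(500,212),(550,300),(213,142),(283,290),(316,165)]: print(p,onz('top',*p,0),onz('top',*p,.1)[:2],onz('top',*p,.2)[:2])
for p in [(440,418),(405,400),(355,312)]:print(p,onz('side',*p,0))
```

```text
[[-0.0001  0.9716  0.2365]
 [ 0.002   0.2365 -0.9716]
 [-1.      0.0004 -0.002 ]]
(485, 188) [ 0.5798 -0.2805  0.    ] [ 0.5591 -0.2323] [ 0.5384 -0.184 ]
(520, 188) [ 0.5794 -0.355   0.    ] [ 0.5588 -0.2992] [ 0.5381 -0.2433]
(503, 163) [ 0.6341 -0.3235  0.    ] [ 0.6079 -0.2709] [ 0.5816 -0.2182]
(372, 145) [ 0.6749 -0.0447  0.    ] [ 0.6445 -0.0205] [0.6141 0.0037]
(372, 120) [ 0.7309 -0.0471  0.    ] [ 0.6948 -0.0226] [0.6587 0.0019]
(500, 212) [ 0.5282 -0.3081  0.    ] [ 0.5128 -0.257 ] [ 0.4974 -0.2059]
(550, 300) [ 0.3459 -0.3952  0.    ] [ 0.3491 -0.3352] [ 0.3523 -0.2752]
(213, 142) [0.6828 0.2957 0.    ] [0.6516 0.2852] [0.6204 0.2747]
(283, 290) [0.3698 0.1498 0.    ] [0.3705 0.1542] [0.3712 0.1586]
(316, 165) [0.6313 0.0764 0.    ] [0.6054 0.0883] [0.5795 0.1002]
(440, 418) [ 0.633  -0.2756  0.    ]
(405, 400) [ 0.6063 -0.2403 -0.    ]
(355, 312) [ 0.6285 -0.0539  0.    ]
```

Run:
```python
import cv2
b=cv2.imread('pics/top0.png')
cv2.imwrite('pics/c4.png',cv2.resize(b[20:320,300:560],None,fx=2,fy=2))
```

```text
(no output)
```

View pics/c4.png

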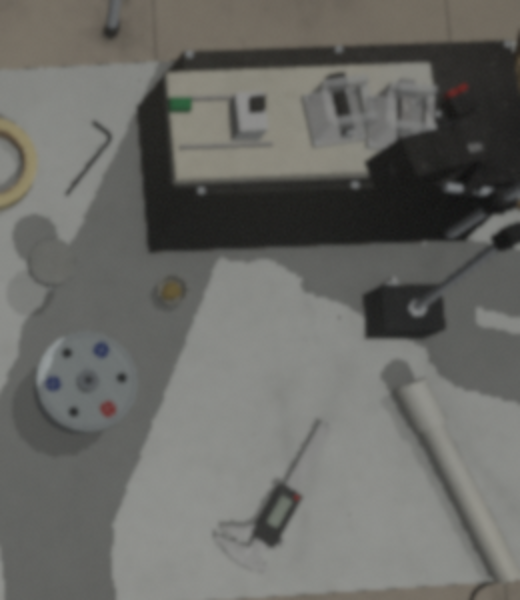

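Request:
send_rows(steps=[[[0,0.042,0.044,0,0.12],[0,0.084,0.088,0,0.3],[0,0.126,0.132,0,0.48],[0,0.162,0.181,0,0.66],[0,0.194,0.232,0,0.84],[0,0.222,0.286,0,1.02],[0,0.245,0.342,0,1.2],[0,0.262,0.4,0,1.38]]], grip_force=20)

```text
t: 1.1
tcp_pos: [0.4106, -0.2055, 0.2312]
tool_rot: [-0.019, 0.707, 0.019, 0.707]
force: [0.1, 0.1, 0.5]
finger_gap: 1.002
```

Request:
send_rows(steps=[[[0,0.012,0.06,0,0.1],[0,0.024,0.12,0,0.194],[0,0.036,0.18,0,0.194],[0,0.048,0.24,0,0.194],[0,0.06,0.3,0,0.194],[0,0.072,0.36,0,0.194],[0,0.084,0.42,0,0.194],[0,0.095,0.48,0,0.194]]])

```text
t: 2.1
tcp_pos: [0.5048, 0.2748, 0.231]
tool_rot: [-0.086, 0.702, 0.085, 0.702]
force: [1.7, -0.8, 0.9]
finger_gap: 1.0
```

Run:
```python
from h import *
from scipy.spatial.transform import Rotation as Ro
s=manip.sense();print(s['t'],s['q'],s['tcp_pos']);print(Ro.from_quat(s['tool_rot']).as_matrix())
```

```text
2.1 [ 0.3043  0.4603  1.5612 -0.0003  1.1205  0.0621] [0.5048 0.2748 0.231 ]
[[-0.0003 -0.2399  0.9708]
 [-0.0004  0.9708  0.2399]
 [-1.     -0.0003 -0.0004]]
```

Request:
send_rows(steps=[[[0,0.002,0.016,-0.04,0],[0,0.002,0.016,-0.09,0],[0,0.002,0.016,-0.12,0],[0,0.002,0.016,-0.12,0]]])

```text
t: 2.6
tcp_pos: [0.5046, 0.2881, 0.1086]
tool_rot: [-0.086, 0.704, 0.085, 0.699]
force: [-0.8, 0.2, 0.8]
finger_gap: 1.0
```

Run:
```python
from h import *
for n,(x,y,w,h,k) in {'side':(190,120,110,140,4),'top':(130,150,160,130,4)}.items():
    im=manip.snapshot(n)[:,:,::-1]; cv2.imwrite(f'pics/{n}1.png',im)
    cv2.imwrite(f'pics/{n}1c.png',cv2.resize(im[y:y+h,x:x+w],None,fx=k,fy=k,interpolation=cv2.INTER_CUBIC))
```

```text
(no output)
```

View pics/side1c.png

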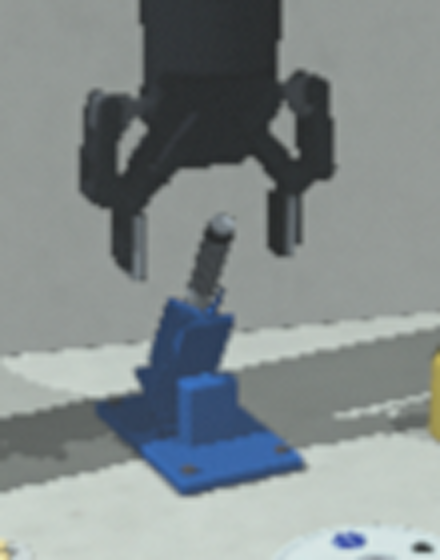

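View pics/top1c.png

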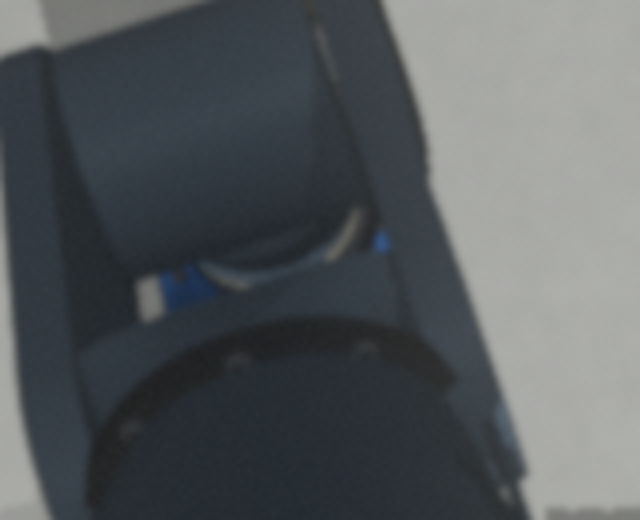

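The side view shows the open fingers (pads at about x=128 and x=292 in the crop) straddling the sleeve; the top view is blocked by the arm. Closing lightly.

Request:
send_rows(steps=[[[0.5,0,0,0,0],[1,0,0,0,0],[1,0,0,0,0],[1,0,0,0,0],[1,0,0,0,0]]], grip_force=20)

```text
t: 3.32
tcp_pos: [0.5073, 0.289, 0.1116]
tool_rot: [-0.085, 0.702, 0.085, 0.702]
force: [0.2, 0.7, 1.0]
finger_gap: 0.177
```

Run:
```python
from h import *
s=manip.sense();print(s['tcp_pos'],s['force'],s['ft_torque'],s['finger_gap']*85)
for n,(x,y,w,h,k) in {'side':(190,120,110,140,4)}.items():
    im=manip.snapshot(n)[:,:,::-1]; cv2.imwrite(f'pics/{n}2.png',im)
    cv2.imwrite(f'pics/{n}2c.png',cv2.resize(im[y:y+h,x:x+w],None,fx=k,fy=k,interpolation=cv2.INTER_CUBIC))
```

```text
[0.5073 0.289  0.1116] [0.1538 0.7231 1.047 ] [ 0.08   -0.0634 -0.0241] 15.059707150395749
```

View pics/side2c.png

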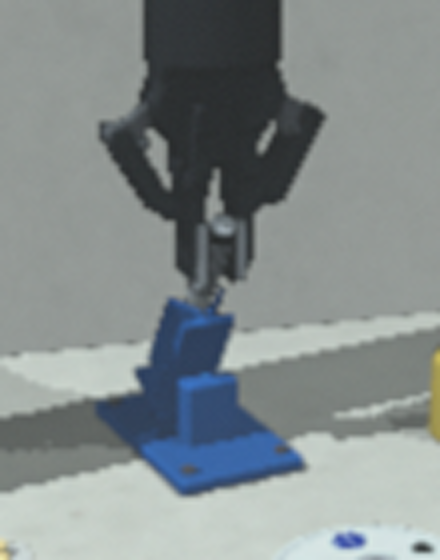

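Request:
send_rows(steps=[[[1,-0.001,0.006,0.001,0],[1,-0.003,0.011,0.004,0],[1,-0.004,0.017,0.007,0],[1,-0.0055,0.023,0.009,0]]])

```text
t: 3.88
tcp_pos: [0.5013, 0.3121, 0.1206]
tool_rot: [-0.085, 0.702, 0.085, 0.702]
force: [1.9, -2.4, 0.7]
finger_gap: 0.177
```

```bash
cat > see.py <<'E'
from h import *
import sys
def see(tag,crops):
    s=manip.sense();print('t',s['t'],s['tcp_pos'],'F',s['force'],'M',s['ft_torque'],'gap',s['finger_gap']*85)
    for n,(x,y,w,h,k) in crops.items():
        im=manip.snapshot(n)[:,:,::-1]; cv2.imwrite(f'pics/{n}{tag}.png',im)
        cv2.imwrite(f'pics/{n}{tag}c.png',cv2.resize(im[y:y+h,x:x+w],None,fx=k,fy=k,interpolation=cv2.INTER_CUBIC))
E
python3 -c "
from see import *
see('3',{'side':(190,120,110,140,4)})"
```

```text
t 3.875 [0.5013 0.3121 0.1206] F [ 1.9383 -2.4224  0.6731] M [-0.6448 -0.3424 -0.0492] gap 15.029729216348086
```

View pics/side3c.png

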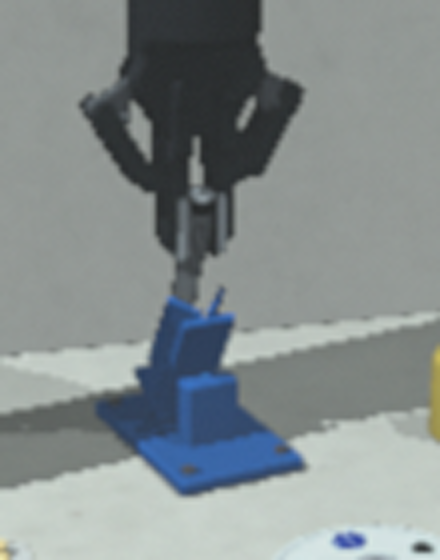

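Request:
send_rows(steps=[[[1,-0.0015,0.006,0.0015,0],[1,-0.003,0.012,0.003,0],[1,-0.0045,0.018,0.004,0],[1,-0.006,0.024,0.005,0],[1,-0.0075,0.03,0.0055,0],[1,-0.009,0.0365,0.0055,0]]])

```text
t: 4.68
tcp_pos: [0.4922, 0.3488, 0.1259]
tool_rot: [-0.085, 0.702, 0.085, 0.702]
force: [0.6, -3.1, 3.1]
finger_gap: 0.18
```

```bash
python3 -c "
from see import *
see('4',{'side':(190,120,110,140,4)})"
```

```text
t 4.675 [0.4922 0.3488 0.1259] F [ 0.6009 -3.1267  3.0867] M [-0.6743 -0.3393  0.0374] gap 15.28448584141951
```

View pics/side4c.png

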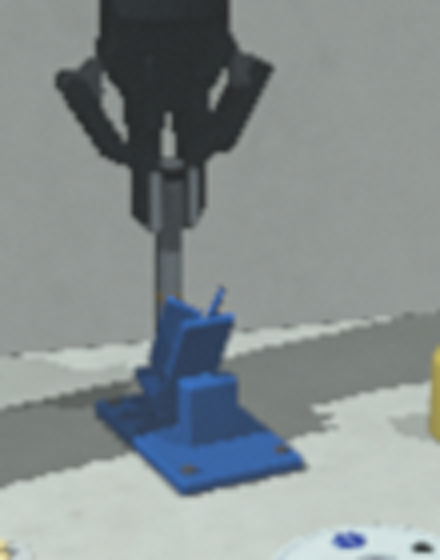

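Request:
send_rows(steps=[[[1,0,0,0,0],[1,0,0,0.01,0],[1,0,0,0.05,0],[1,0,0,0.1,0],[1,0,0,0.13,0],[1,0,0,0.13,0]]], grip_force=60)

```text
t: 5.48
tcp_pos: [0.4931, 0.3492, 0.2583]
tool_rot: [-0.084, 0.7, 0.086, 0.704]
force: [-0.4, 0.5, -2.7]
finger_gap: 0.176
```

```bash
python3 -c "
from see import *
see('5',{'side':(180,60,120,150,4)})"
```

```text
t 5.475 [0.4931 0.3492 0.2583] F [-0.3538  0.5134 -2.7222] M [0.0251 0.0054 0.0502] gap 14.946079022843767
```

View pics/side5c.png

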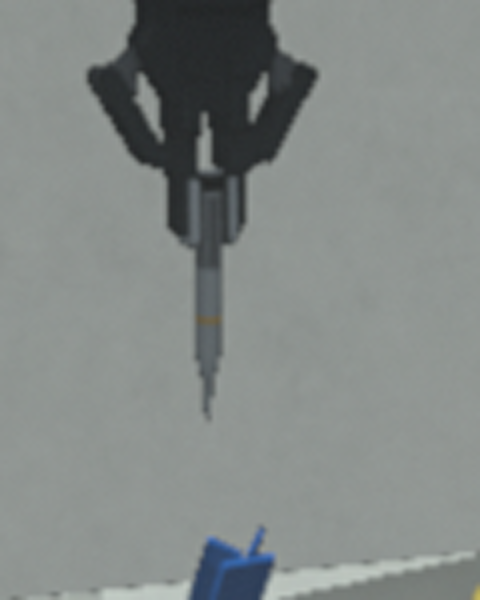

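Request:
send_rows(steps=[[[1,0,-0.04,0,-0.17],[1,0,-0.085,0,-0.35],[1,0.001,-0.13,0,-0.53],[1,0.002,-0.175,0,-0.71],[1,0.003,-0.22,0,-0.89],[1,0.004,-0.265,0,-1.07],[1,0.004,-0.305,0,-1.25],[1,0.0045,-0.3355,0,-1.43]]])

```text
t: 6.52
tcp_pos: [0.4949, 0.0116, 0.2534]
tool_rot: [0.397, 0.586, -0.399, 0.583]
force: [-0.1, -0.2, -1.3]
finger_gap: 0.162
```

Request:
send_rows(steps=[[[1,0,0,-0.015,-0.14],[1,0,0,-0.03,-0.14],[1,0,0,-0.03,-0.14],[1,0,0,-0.03,-0.14]]])

```text
t: 7.02
tcp_pos: [0.4963, 0.013, 0.2251]
tool_rot: [0.436, 0.558, -0.436, 0.556]
force: [0.1, 0.0, -2.5]
finger_gap: 0.171
```

```bash
python3 -c "
from see import *
see('6',{'side':(210,90,130,210,2.8),'top':(260,140,160,140,4)})"
```

```text
t 7.025 [0.4963 0.013  0.2251] F [ 0.1369  0.0023 -2.507 ] M [ 0.028  -0.02   -0.0072] gap 14.53331242063943
```

View pics/side6c.png

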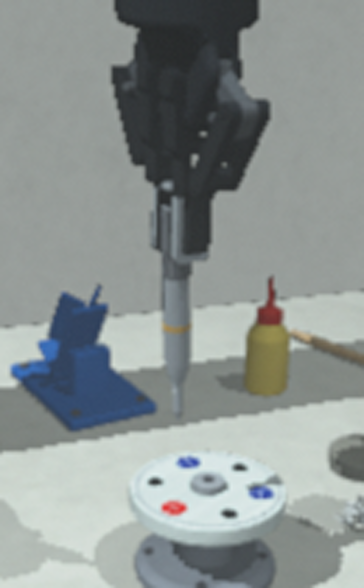

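View pics/top6c.png

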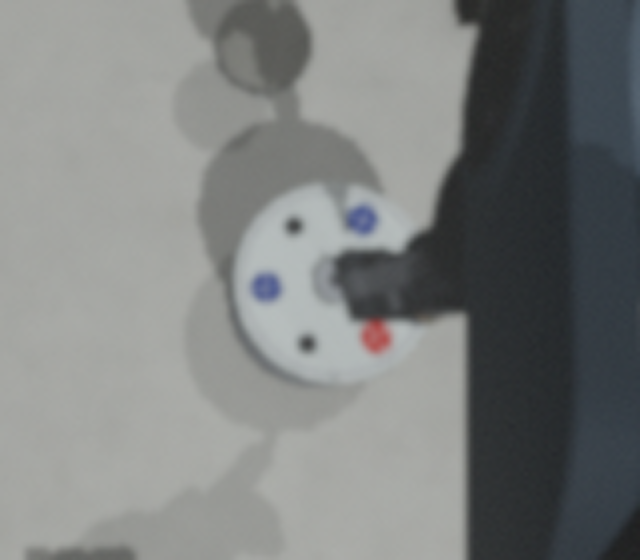

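Run:
```python
from h import *
im=cv2.imread('pics/side6.png').astype(int)
for r in range(184,242,3):
    print(r,im[r,262:286].mean(1).astype(int), (im[r,262:286].max(1)-im[r,262:286].min(1))[:0])
P=np.array([.4965,.0128])
for z in(.24,.2,.17,.15,.125,.12):print(z,proj('side',[*P,z]))
b=im;red=cent((im[:,:,2]>im[:,:,1]+40)&(im[:,:,2]>im[:,:,0]+40));print(red)
im=cv2.imread('pics/top6.png').astype(int);print(cent((im[:,:,2]>im[:,:,1]+40)&(im[:,:,2]>im[:,:,0]+40)))
```

```text
184 [152 153 154 153 153 136  98  92  98  95  82  86  88  86  86  86 118 153
 154 155 155 155 156 155] []
187 [154 153 152 153 155 138 104  93  98 100  87  83  78  72  70  75 113 154
 156 155 155 154 154 154] []
190 [153 151 150 150 150 133 114 130 126 119 114 105  94  93  93 122 153 154
 154 156 154 154 153 153] []
193 [153 153 150 151 152 133 116 137 137 132 127 120 109 100 101 127 154 153
 153 153 153 153 153 153] []
196 [152 152 152 152 152 129 108 137 137 133 127 120 109 105 106 127 153 154
 154 154 155 154 154 154] []
199 [154 154 153 153 153 128 108 136 137 132 127 121 116 110 106 126 154 157
 146 141 153 164 179 183] []
202 [176 183 190 199 199 184 152 139 135 133 130 124 116 110 106 119 163 194
 195 195 195 193 193 194] []
205 [196 197 197 198 197 183 151 138 136 133 130 123 116 110 105 114 159 196
 198 197 197 196 196 197] []
208 [200 199 200 201 201 185 150 133 129 125 120 114 108 101  99 120 167 199
 200 199 200 202 201 200] []
211 [202 202 203 203 203 194 166 139 135 132 129 124 115 109 104 121 169 200
 201 201 201 202 202 202] []
214 [202 204 202 203 204 195 167 139 136
[... 993 characters left out ...]
81 191 204 205 205 204] []
0.24 [274.0245 171.0148]
0.2 [273.3386 195.0853]
0.17 [272.8445 212.4255]
0.15 [272.5242 223.6632]
0.125 [272.1339 237.3628]
0.12 [272.0571 240.0576]
[(np.int32(58), array([306.0172, 200.8276]), array([302, 192,   8,  14], dtype=int32)), (np.int32(36), array([271.6944, 270.9444]), array([268, 269,   9,   5], dtype=int32)), (np.int32(23), array([249.5652, 391.1739]), array([247, 389,   6,   5], dtype=int32))]
[(np.int32(31), array([528.4516,  64.6452]), array([524,  62,  10,   6], dtype=int32)), (np.int32(30), array([215.6667, 142.7333]), array([212, 138,   7,   9], dtype=int32)), (np.int32(46), array([353.6522, 223.6522]), array([350, 220,   8,   8], dtype=int32))]
```

Run:
```python
from h import *
o,d=ray('side',273.6,238.9)
for y in(.011,.0136,.016):print('tip',o+d*(y-o[1])/d[1])
print('mark side',onz('side',271.69,270.94,.0605),'top',onz('top',353.55,224.0,.0605))
```

```text
tip [0.4986 0.011  0.1228]
tip [0.4994 0.0136 0.1214]
tip [0.5001 0.016  0.1202]
mark side [0.4974 0.0129 0.0605] top [0.4966 0.0128 0.0605]
```

Request:
send_rows(steps=[[[1,-0.002,-0.001,-0.03,0],[1,-0.002,-0.001,-0.052,0],[1,-0.002,-0.001,-0.052,0],[1,-0.002,-0.001,-0.052,0]]], grip_force=80)

```text
t: 7.62
tcp_pos: [0.4957, 0.0117, 0.1747]
tool_rot: [0.436, 0.556, -0.435, 0.558]
force: [-0.0, -0.7, -2.2]
finger_gap: 0.162
```

```bash
python3 -c "
from see import *
see('7',{'side':(240,215,70,75,8),'top':(260,140,160,140,4)})
im=cv2.imread('pics/side7.png').astype(int)
print(cent((im[:,:,2]>im[:,:,1]+40)&(im[:,:,2]>im[:,:,0]+40)))
for r in range(254,275):print(r,im[r,264:282].mean(1).astype(int))
for r in (225,230,235,240,245):print(r,im[r,262:286].mean(1).astype(int))
"
```

```text
t 7.625 [0.4957 0.0117 0.1747] F [-0.0265 -0.711  -2.2309] M [-0.0251  0.0255  0.0058] gap 13.77250761034876
[(np.int32(58), array([306.0172, 200.8276]), array([302, 192,   8,  14], dtype=int32)), (np.int32(37), array([271.8108, 270.9189]), array([268, 269,   9,   5], dtype=int32)), (np.int32(23), array([249.5652, 391.1739]), array([247, 389,   6,   5], dtype=int32))]
254 [217 217 212 215 218 220 198 155 120 104  98 120 147 138 113 111 146 197]
255 [217 221 220 222 225 229 218 167 117 104 104 110 118 133 124 102 121 180]
256 [217 223 227 226 228 228 217 170 125 116 127 127 116 122 141 148 168 209]
257 [223 226 227 227 228 228 217 173 135 129 167 200 199 198 205 210 217 226]
258 [228 228 228 227 228 228 216 172 138 133 181 226 226 226 227 226 221 214]
259 [228 227 228 228 228 227 214 171 136 132 182 225 227 226 222 208 196 185]
260 [178 167 183 213 225 226 212 169 137 132 181 225 226 223 210 183 175 169]
261 [ 92  76 100 150 200 223 210 168 137 133 181 226 225 218 194 176 176 172]
262 [ 71  64  76 124 192 223 211 168 138 133 181 224 225 208 171 167 177 179]
263 [173 167 185 196 217 22
[... 723 characters left out ...]
 152 195 223 227 227 228 228]
273 [222 218 215 208 202 198 174 149 148 150 175 209 223 227 228 228 226 226]
274 [216 225 223 218 215 209 203 205 208 209 218 228 228 228 227 226 225 224]
225 [129 128 127 128 127 130 139 139 134 129 123 118 111 108 104 115 127 128
 128 127 127 127 128 129]
230 [122 130 130 130 127 130 139 138 136 132 127 118 111 106 105 118 131 130
 131 130 130 129 130 129]
235 [ 84  84  85  99 119 126 132 135 133 132 125 115 113 109 100 114 129 130
 129 132 132 131 132 131]
240 [131 131 131 130 129 133 137 139 135 130 124 118 111 105 106 118 130 130
 130 130 130 133 135 135]
245 [184 194 207 207 205 183 140 137 135 132 127 118 111 107 117 166 203 205
 202 202 202 204 203 204]
```

View pics/side7c.png

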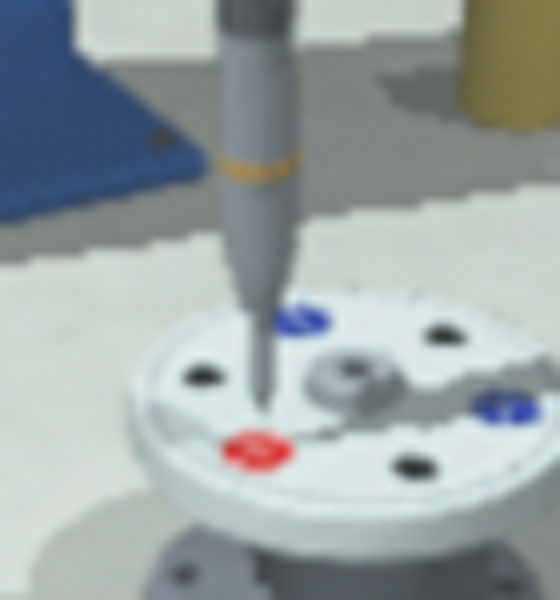

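View pics/top7c.png

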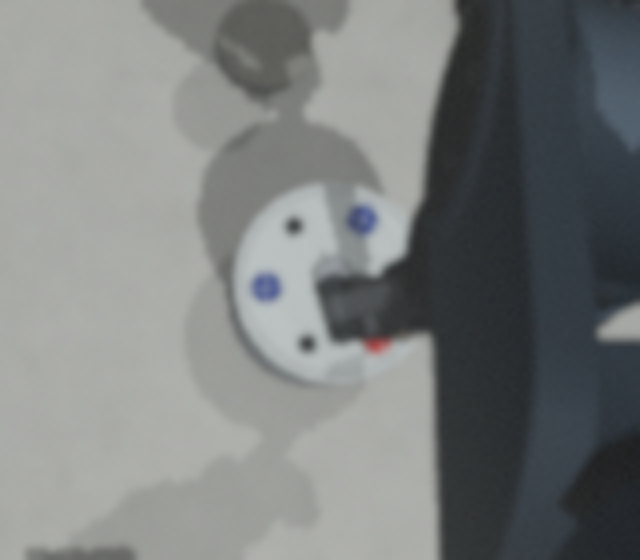

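Run:
```python
from h import *
im=cv2.imread('pics/side5.png').astype(int)
for r in (118,122,126,130,134,138,142,146,150,154,158,162):print(r,im[r,224:242].mean(1).astype(int))
for z in (.24,.2,.154):print(proj('side',[.4931,.3492,z]))
```

```text
118 [ 59  50  58  82 104  99  75  74  73  66  71  64  58  85 100 100 129 144]
122 [146 146 137 123 108  71  67  77  73  66  75 111 143 144 143 145 144 145]
126 [145 147 147 147 126  79  73  77  76  74  77 111 145 146 145 145 145 145]
130 [144 144 143 142 125  92  94  99 101 100  96 115 144 146 145 145 144 144]
134 [144 143 145 146 127  93  95 100 101  99  96 115 143 146 147 147 148 147]
138 [144 145 145 146 126  91  94 100 101  99  94 115 146 147 147 147 147 146]
142 [145 145 146 145 127  94  94  99 100  97  91 113 146 147 147 145 145 145]
146 [146 146 147 146 129  93  96 100 100  98  91 113 146 147 146 145 146 147]
150 [147 146 145 147 136 113  95  98  98  97 117 143 146 145 146 146 148 147]
154 [146 147 147 145 146 137 110  90  91 112 146 148 147 147 147 147 147 147]
158 [146 146 148 146 146 144 126  94  94 112 145 148 147 147 147 147 146 147]
162 [146 147 146 144 146 146 123  90 121 146 145 146 146 147 147 146 146 146]
[231.0558 128.1618]
[231.2622 145.3883]
[231.4916 164.5386]
```

Request:
send_rows(steps=[[[1,-0.0005,0.0005,-0.005,0],[1,-0.0005,0.0005,-0.009,0],[1,-0.0005,0.0005,-0.012,0],[1,-0.0005,0.0005,-0.014,0],[1,-0.0005,0.0005,-0.014,0]]])

```text
t: 8.35
tcp_pos: [0.4947, 0.0123, 0.1603]
tool_rot: [0.436, 0.557, -0.436, 0.557]
force: [-1.0, 1.2, 5.6]
finger_gap: 0.164
```

```bash
python3 -c "
from see import *
see('8',{'side':(240,215,70,75,8)})
"
```

```text
t 8.35 [0.4947 0.0123 0.1603] F [-0.9705  1.1871  5.5797] M [0.1169 0.1638 0.0315] gap 13.954488399022516
```

View pics/side8c.png

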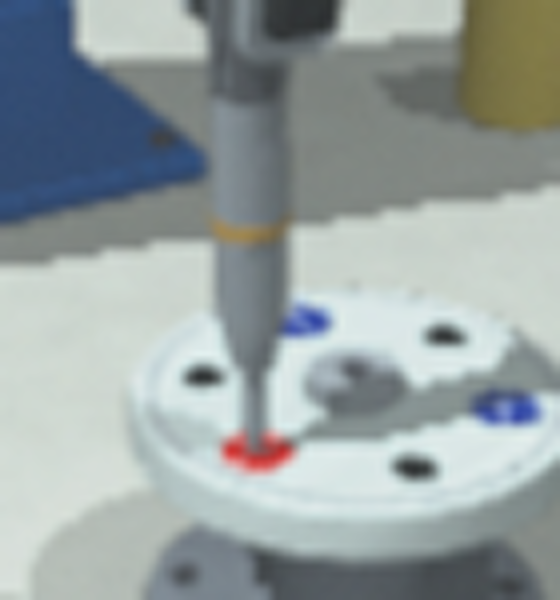

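Request:
send_rows(steps=[[[1,0,0,-0.001,0],[1,0,0,-0.002,0],[1,0,0,-0.003,0],[1,0,0,-0.003,0]]])

```text
t: 8.9
tcp_pos: [0.4948, 0.0123, 0.1577]
tool_rot: [0.436, 0.556, -0.436, 0.557]
force: [-1.7, 1.3, 8.6]
finger_gap: 0.168
```

Request:
send_rows(steps=[[[1,0,0,-0.001,0],[1,0,0,-0.001,0]]])

```text
t: 9.15
tcp_pos: [0.4949, 0.0123, 0.1569]
tool_rot: [0.436, 0.556, -0.435, 0.557]
force: [-2.1, 1.0, 8.7]
finger_gap: 0.167
```

Request:
send_rows(steps=[[[1,0,0,-0.001,0],[1,0,0,-0.001,0]]])

```text
t: 9.4
tcp_pos: [0.495, 0.0123, 0.156]
tool_rot: [0.436, 0.556, -0.435, 0.557]
force: [-1.6, 1.1, 10.0]
finger_gap: 0.169
```

Request:
send_rows(steps=[[[1,0,0,-0.001,0],[1,0,0,-0.001,0]]])

```text
t: 9.65
tcp_pos: [0.495, 0.0123, 0.155]
tool_rot: [0.436, 0.556, -0.435, 0.557]
force: [-2.2, 1.0, 9.9]
finger_gap: 0.168
```

Request:
send_rows(steps=[[[1,0,0,-0.001,0],[1,0,0,-0.001,0]]])

```text
t: 9.9
tcp_pos: [0.4949, 0.0123, 0.1536]
tool_rot: [0.436, 0.556, -0.435, 0.557]
force: [-1.6, 0.9, 5.7]
finger_gap: 0.168
```

```bash
python3 -c "
from see import *
see('9',{'side':(240,190,70,100,6)})
"
```

```text
t 9.9 [0.4949 0.0123 0.1536] F [-1.6488  0.8649  5.7085] M [0.1937 0.1541 0.0292] gap 14.278531845637847
```

View pics/side9c.png

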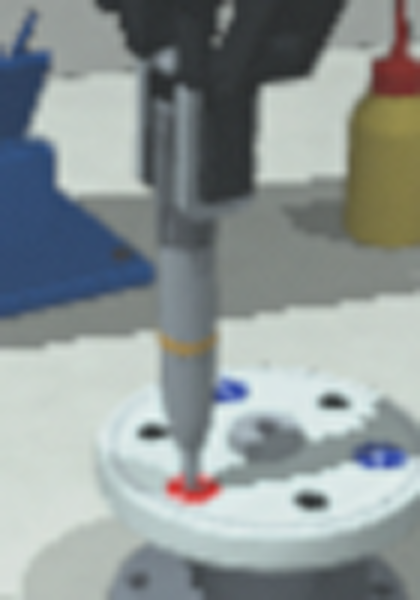

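Request:
send_rows(steps=[[[1,0,0,0,0],[1,0,0,0.03,0],[1,0,0,0.08,0],[1,0,0,0.103,0],[1,0,0.04,0.103,0.17],[1,0,0.085,0.103,0.35],[1,0,0.13,0.103,0.53],[1,0,0.175,0.103,0.71]]])

```text
t: 10.95
tcp_pos: [0.4939, 0.1885, 0.2552]
tool_rot: [0.213, 0.674, -0.213, 0.674]
force: [0.9, 0.2, -2.1]
finger_gap: 0.166
```

Request:
send_rows(steps=[[[1,0,0.045,0,0.17],[1,0,0.09,0,0.34],[1,-0.001,0.13,0,0.52],[1,-0.002,0.152,0,0.7],[1,-0.002,0.161,0,0.86],[1,-0.002,0.161,0,0.86],[1,-0.002,0.161,0,0.86]]])

```text
t: 11.82
tcp_pos: [0.4921, 0.3477, 0.2553]
tool_rot: [-0.085, 0.702, 0.084, 0.702]
force: [-0.0, -0.1, -1.4]
finger_gap: 0.162
```

```bash
python3 -c "
from see import *
see('10',{'side':(180,60,120,150,4)})
im=cv2.imread('pics/side10.png').astype(int)
for r in (118,130,138,146,154,158,162,165):print(r,im[r,224:242].mean(1).astype(int))
"
```

```text
t 11.825 [0.4921 0.3477 0.2553] F [-0.02   -0.1311 -1.41  ] M [-0.0303  0.0214 -0.0042] gap 13.77099009030877
118 [ 46  48  62  92 110  97  70  67  73  71  68  62  70  98  94  67 103 143]
130 [145 145 143 143 127  94  96 102 103  99  85 104 143 145 146 146 145 145]
138 [146 145 145 146 128  95  97 101 102  97  86 107 145 149 147 147 147 146]
146 [146 146 146 147 129  95  97 102 101  99 118 145 146 146 146 146 147 146]
154 [146 147 147 147 146 127  96  95  94 116 146 148 147 147 147 148 147 148]
158 [146 146 146 147 146 145 130 104 123 148 148 148 148 147 147 148 146 148]
162 [147 146 146 145 146 146 132 105 123 146 147 146 147 148 147 147 145 146]
165 [146 147 146 147 148 147 126 104 133 147 147 147 147 147 148 147 145 146]
```

View pics/side10c.png

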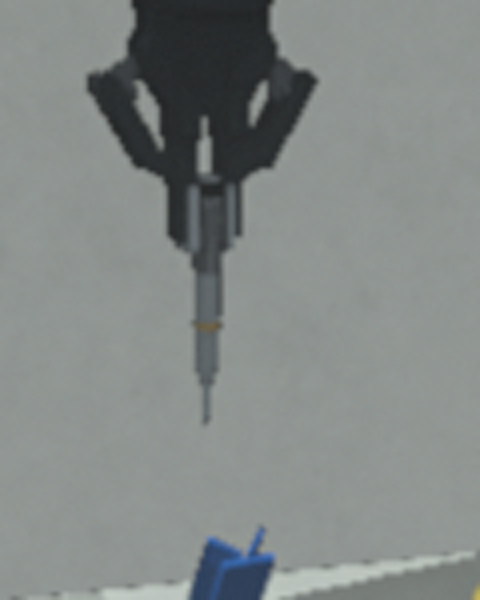

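Request:
send_rows(steps=[[[1,0,0,-0.05,0],[1,0,0,-0.095,0],[1,0,0,-0.115,0],[1,0,0,-0.122,0],[1,0,0,-0.127,0],[1,0,0,-0.129,0],[1,0,0,-0.129,0]]])

```text
t: 12.75
tcp_pos: [0.4931, 0.3485, 0.1279]
tool_rot: [-0.085, 0.701, 0.085, 0.703]
force: [-0.5, -0.7, -0.7]
finger_gap: 0.16
```

```bash
python3 -c "
from see import *
see('11',{'side':(190,120,110,140,4)})"
```

```text
t 12.75 [0.4931 0.3485 0.1279] F [-0.4564 -0.7022 -0.711 ] M [-0.0893 -0.0088 -0.0052] gap 13.632810365381225
```

View pics/side11c.png

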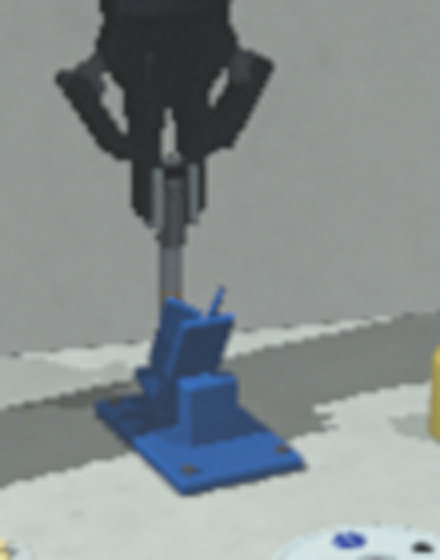

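Request:
send_rows(steps=[[[1,0,0,-0.001,0],[1,0,0,-0.002,0],[1,0.001,-0.005,-0.002,0],[1,0.0025,-0.01,-0.0025,0],[1,0.004,-0.0155,-0.003,0],[1,0.004,-0.0155,-0.003,0]]], grip_force=20)

```text
t: 13.55
tcp_pos: [0.4958, 0.3327, 0.1233]
tool_rot: [-0.084, 0.703, 0.085, 0.701]
force: [-0.6, 2.0, -2.8]
finger_gap: 0.169
```

```bash
python3 -c "
from see import *
see('12',{'side':(190,120,110,140,4)})"
```

```text
t 13.55 [0.4958 0.3327 0.1233] F [-0.5994  1.9571 -2.8115] M [0.5981 0.2662 0.0144] gap 14.340243670329313
```

View pics/side12c.png

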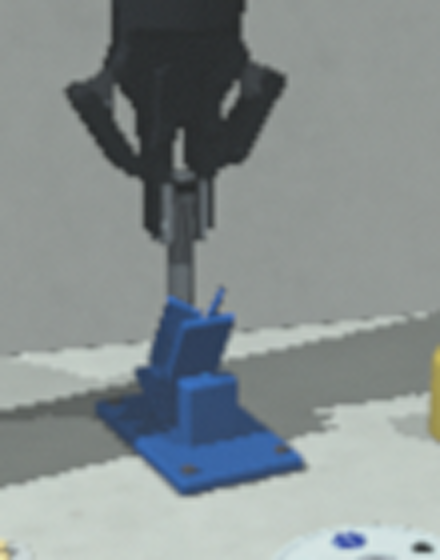

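Request:
send_rows(steps=[[[1,0.0018,-0.0075,-0.0015,0],[1,0.0036,-0.015,-0.0035,0],[1,0.0055,-0.0225,-0.006,0],[1,0.0073,-0.03,-0.009,0],[1,0.0073,-0.03,-0.009,0]]])

```text
t: 14.22
tcp_pos: [0.5041, 0.3035, 0.1162]
tool_rot: [-0.084, 0.701, 0.086, 0.703]
force: [-1.9, 4.0, 5.2]
finger_gap: 0.167
```

```bash
python3 -c "
from see import *
see('13',{'side':(190,120,110,140,4)})"
```

```text
t 14.225 [0.5041 0.3035 0.1162] F [-1.8648  4.0457  5.2384] M [1.0844 0.5865 0.0333] gap 14.184722530915188
```

View pics/side13c.png

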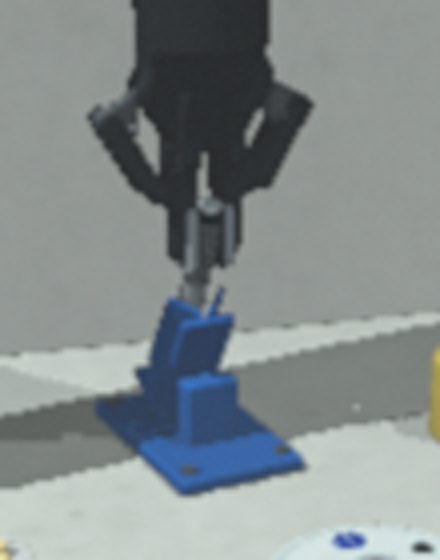

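Request:
send_rows(steps=[[[1,0.0012,-0.005,-0.001,0],[1,0.0024,-0.01,-0.0025,0],[1,0.0035,-0.014,-0.004,0],[1,0.0035,-0.014,-0.004,0]]])

```text
t: 14.78
tcp_pos: [0.5074, 0.2899, 0.1117]
tool_rot: [-0.084, 0.702, 0.086, 0.702]
force: [-2.6, 5.1, 2.3]
finger_gap: 0.164
```

```bash
python3 -c "
from see import *
see('14',{'side':(190,120,110,140,4)})"
```

```text
t 14.775 [0.5074 0.2899 0.1117] F [-2.6459  5.0902  2.3105] M [1.2613 0.4891 0.0369] gap 13.94632144133505
```

View pics/side14c.png

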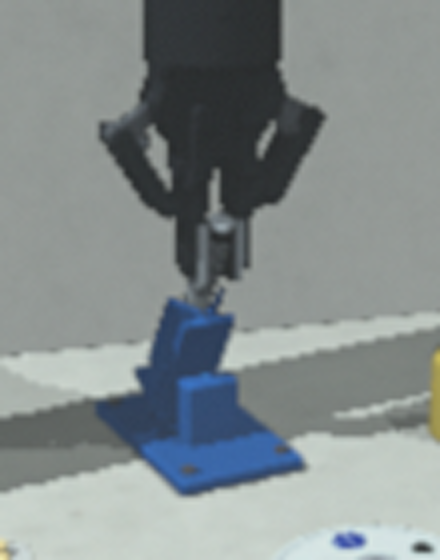

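Request:
send_rows(steps=[[[0.75,0,0,0,0],[0.7,0,0,0,0],[0.4,0,0,0,0],[0,0,0,0,0],[0,0,0,0,0],[0,0,0,0,0],[0,0,0,0.05,0],[0,0,0,0.11,0]]])

```text
t: 15.82
tcp_pos: [0.5062, 0.2884, 0.2206]
tool_rot: [-0.086, 0.703, 0.085, 0.701]
force: [0.9, 0.4, -1.0]
finger_gap: 1.0
```

Request:
send_rows(steps=[[[0,-0.01,-0.06,0.03,0],[0,-0.02,-0.12,0.03,0],[0,-0.03,-0.18,0.03,0],[0,-0.04,-0.24,0.03,0],[0,-0.05,-0.3,0.03,0],[0,-0.06,-0.35,0.03,0],[0,-0.07,-0.4,0.03,0],[0,-0.07,-0.4,0.03,0]]])

```text
t: 16.82
tcp_pos: [0.437, -0.1145, 0.251]
tool_rot: [-0.084, 0.702, 0.083, 0.702]
force: [0.2, -0.1, 0.4]
finger_gap: 1.001
```

```bash
python3 -c "
from see import *
see('15',{'side':(205,165,130,145,4),'top':(150,120,240,200,3)})"
```

```text
t 16.825 [ 0.437  -0.1145  0.251 ] F [ 0.2155 -0.0511  0.4338] M [0.0771 0.0062 0.0134] gap 85.0592716391336
```

View pics/side15c.png

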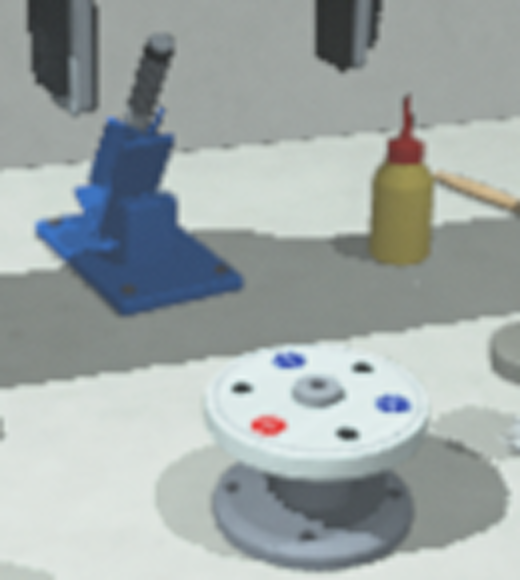

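View pics/top15c.png

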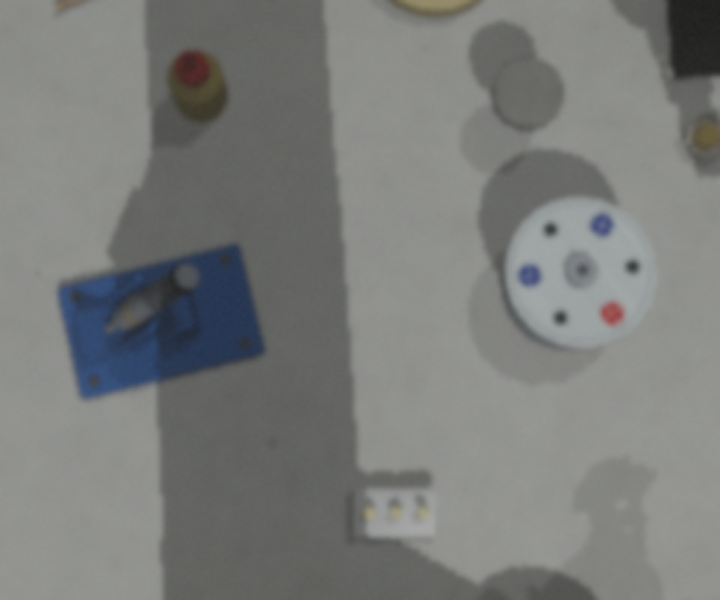

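Run:
```python
from h import *
s=manip.sense();print(s['t'],s['qd'],s['force'])
def c(f,box,d):
    x,y,w,h=box;im=cv2.imread(f)[y:y+h,x:x+w].mean(2);m=im>d;ys,xs=np.nonzero(m);return xs.mean()+x,ys.mean()+y,m.sum()
for a,d in((0,165),(15,165)):print(c(f'pics/side{a}.png',(238,168,16,14),d))
im=cv2.imread('pics/top15.png');print(im[203:223,203:223].mean(2).astype(int))
```

```text
16.925 [ 0.0388 -0.002   0.0088  0.0011  0.0014 -0.0003] [-0.4712  0.1637  0.1094]
(np.float64(245.1764705882353), np.float64(175.1764705882353), np.int64(17))
(np.float64(nan), np.float64(nan), np.int64(0))
[[98 99 98 99 99 99 98 97 96 96 95 91 89 88 85 80 77 73 72 67]
 [99 99 99 98 97 97 95 92 88 88 83 79 76 74 72 66 65 63 61 60]
 [97 96 95 93 90 89 86 83 77 75 71 68 65 64 61 60 60 60 60 58]
 [90 87 86 81 78 75 72 67 67 66 63 61 60 58 60 59 60 60 59 59]
 [77 74 71 67 66 63 63 63 65 66 64 63 61 59 61 61 59 59 59 58]
 [65 63 62 61 57 58 62 71 74 73 71 67 64 60 59 58 60 60 60 58]
 [61 59 59 57 53 57 66 77 81 82 79 75 70 63 60 59 59 57 59 59]
 [59 58 58 51 49 62 73 81 84 83 82 79 75 66 60 61 59 58 59 59]
 [59 56 54 47 47 61 76 82 84 85 84 83 78 69 62 59 58 59 59 59]
 [55 51 49 44 47 59 74 81 83 85 83 83 78 70 62 59 60 57 58 59]
 [53 50 48 42 43 53 70 79 83 83 83 81 76 67 62 60 58 59 58 60]
 [51 49 46 44 41 48 60 73 80 80 80 78 72 65 60 59 58 59 60 58]
 [51 49 48 47 41 43 50 59 68 71 72 71 66 62 60 59 59 59 59 60]
 [54 51 50 46 44 40 41 45 51 56 57 59 60 59 59 59 57 60 59 59]
 [55 51 48 47 45 41 41 43 43 45 48 54 58 58 59 59 57 60 59 60]
 [60 51 48 43 44 46 46 48 50 49 49 54 59 58 59 59 60 59 59 58]
 [60 52 48 46 46 48 53 57 55 54 53 54 57 59 59 58 60 58 58 61]
 [57 50 48 48 51 54 56 59 60 55 51 53 57 57 58 58 59 59 59 59]
 [57 49 48 50 54 56 58 61 60 58 53 50 55 57 57 59 58 59 58 59]
 [56 49 48 51 54 57 59 61 60 58 53 51 54 58 59 59 59 59 58 58]]<stdin>:4: RuntimeWarning: Mean of empty slice.
  ret = ret.dtype.type(ret / rcount)
```

```bash
python3 -c "
from station import manip
print(manip.sign_off())"
```

```text
the job is handed in; nothing more can be done
None
```

I punched the red mark, laid the punch back in its rest and handed the job in at about 17 s of the 58 s allowed. `sign_off` gives no verdict, so the result below rests on my own checks.

- **Taking it out:** I gripped the punch lightly across the cradle and swung it upright about its point on the toe. The first look showed about 3° of lean, within the 9° allowed.
- **Punching:** The side view showed the point on the centre of the red spot. I pressed in 1 mm steps. The force climbed to about 10 N on the sensor, roughly 12 N with the punch's weight, then dropped to 5.7 N at the snap. I stopped there and lifted off.
- **Laying it back:** I swung the punch back into the V, let go and moved the arm clear, gripper open.

**Last checks:** The cap is within about 1 px (1–2 mm) of where it started in both views. The lean looks the same. The bottle, jar and block look unmoved by eye; I did not measure them.

- **Failed check:** My automatic brightness check of the cap in the side view found nothing, because the cap was in shadow. I used a reading by eye there instead.
- **Not measured:** I did not measure the nib's own travel. I inferred the trip from the force drop, and that it re-armed from the punch sitting back at its original height.

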